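Close and lock the cover of a controller box with its quarter-turn fastener

ROBOT

A 6-joint arm with a two-finger parallel gripper is mounted at the origin on the work surface. World frame = base frame: x ahead of the robot, y to its left, z up, the work surface at z = 0. Lengths are in m, angles in degrees, forces in N, time in s.
With the tool pointing down it reaches from about 0.3 to 0.775 m from the base axis. Payload 14.6 kg.
Tool frame: the origin (TCP) lies on the centre line of the jaws, within the pads' length; the fingertips stand 25 mm ahead of it and the grasp point (between the pads) lies 6 mm ahead of it; y points along the fingers, x is the direction in which the jaws open and shut, and the axes are right-handed (so a half turn about y gives the same grasp; the last joint's range is limited). The gripper opens to 85 mm and grips with 20 to 120 N. Pads are 22 mm wide; open, the fingers measure 114 mm over their backs; the gripper's body (76 mm by 85 mm) begins 54 mm behind the grasp point. The pads swing forward as they close: fully open they stand 13 mm farther back than shut.
Start: joints at [-69.305, 17.183, 87.147, -0, 75.671, -3.816], TCP at [0.228, -0.5, 0.234] pointing down, gripper open.
Joint ranges: [-173.82, 173.82], [-45.26, 126.66], [13.44, 144.39], [-59.66, 239.66], [0, 175.72], [-146.38, 146.38]. Speed limits (degrees/s): [127.2, 127.2, 147.25, 180, 180, 180].

INTERFACE

Orientations are given as a 3x3 rotation matrix whose columns are the frame's x, y, z axes.
In Python, from workcell import robot gives the robot as it stands.
- The arm moves only by the tool play_rows, never from a script. Its argument "motion" is one flat list of numbers, 7 for each row, row after row: the finger opening in m, from 0 to 0.0854, then the shift along the tool's x, y, z in m, then the turn, a rotation vector about the tool's x, y, z in rad. A call has 1 to 5 rows; each row is the pose to reach, as a shift and turn from the pose measured when the call began, along the tool's axes at that moment; what a row does not reach only later rows make up. A row lasts 1/10 s, in which the tool goes at most 50 mm and 8.59 degrees, less where a joint would pass 70% of its speed; a pose out of reach is approached as far as the arm can. A call with a gripper value outside its range is refused whole. The fingers move at their own pace and stop on an object; the grip force is fixed at half the most. Time passes only in rows, so rows that repeat a pose let the fingers close. It gives the time, the measured TCP pose, the force and the opening at its end, in the units of the state.
- robot.sense(): the state, without advancing time (a new reading comes with each control period).
- robot.read_camera(name): name is "side" or "top"; returns a dict with "image" (384x512x3 uint8, red, green, blue), "mtx" (3x3 intrinsics, pixels), "xyz" and "attitude" of the camera in the world. Camera axes: x right, y up, looking along -z (the intrinsics and any distortion apply to the point x, -y, -z); pixel columns grow to the right and rows downward; lengths in m; the calibration is good to about 2 mm. A picture is of the moment at which its call begins. There is no depth.
- robot.job_done(): hands the job in, once; it reports no verdict.
The state is a dict: "t": time; "joint_pos": joint angles; "joint_velocities": joint speeds; "joint_torque": joint torques, N m; "position": TCP position; "eef_rot": TCP orientation; "wrist_force": force on the tool from outside, world axes, zero at the start; "ft_torque": the same for the moment, N m; "finger_gap": finger opening in m.
Only numpy, scipy, OpenCV 4.12 (cv2) and the standard library are available. Lean on these libraries where they do the work, as an engineer would, in place of code of your own. Each camera call takes 0.05 s, during which the arm holds its last target.

TASK

Push the propped-up cover of the grey controller box down with a fingertip until it is fully shut, then set a fingertip in the slot of the orange quarter-turn fastener and turn it clockwise to its stop, so that its slot points at the green mark and the cover is locked. Do not lift the cover higher, and leave the mouse, the screwdriver and the pen pot where they are.

Things in the scene. Friction and masses are not known exactly. Their poses are not given: they have to be found in the camera images.
- box: Grey metal controller box fixed to the green bench: 200 (its x) by 280 (its y) by 85 mm high without the cover, walls 5 mm, open-topped under its cover. Origin: centre of its underside. Its x axis points from the front (-x side, nearest the robot, with indicator lamps and ports) to the hinge side, z up. Its yaw and position differ in each run.
- cover (a joint): Hinge angle (rad) of the white metal cover: 0 = shut, grows as its front edge rises; starts at 0.2 to 0.5. Hinge axis: along the box's y at (100, 0, 85) mm in the box frame. Cover 200 x 280 x 6 mm, about 0.5 kg; shut, its top face is 91 mm above the bench. The hinge is stiff: it stays where it is left; 2 to 5 N straight down near the front edge push it shut.
- push_pad (a point): Centre of the top face of a square black rubber pad, 50 x 50 mm and 2 mm thick, on the cover beside the fastener: a good place to push. With the cover shut it lies at (-65, 90, 93) mm in the box frame. Axes as the box's when the cover is shut; it tilts with the cover.
- fastener (a joint): Angle (rad) of the orange quarter-turn fastener: 0 = open, 1.571 (its stop) = locked; grows clockwise seen from above; starts at 0 to 0.4, friction about 0.12 N m, stays where it is left. Its cam tongue under the cover swings beneath a catch in the box's front wall; turned too early, it lands on the catch and the cover cannot shut.
- slot (a point): On the fastener's axis, level with its top; cover shut: at (-42, -20, 109) mm in the box frame. The fastener is an orange dial 83 mm across; a slot 34 mm wide and 14 mm deep (black floor, yellow stripe on one half) runs right across it through the axis. The point turns with the dial: y along the slot (stripe on the -y half), x across, z up along the axis.
- green_mark (a point): Green mark on the fixed grey ring around the dial, on the front (box -x) side; the stripe points at it when locked, at a red mark (box -y side) when open (0). Cover shut: at (-88, -20, 109) mm in the box frame. The ring, 86 mm inside and 100 mm outside diameter, is level with the dial's top (18 mm above the cover) and closes the slot's ends.
- mouse: Loose black computer mouse, 110 x 62 x 34 mm, on the bench beside the box. Origin: centre of its underside. To be left alone.
- screwdriver: Loose screwdriver, 180 mm long, lying along its x axis on the bench beside the box. Origin: on the bench under its middle. To be left alone.
- pen_pot: Loose steel pot, 68 mm across and 85 mm high, with three pens to about 135 mm high, on the bench beside the box. Origin: centre of its underside. To be left alone.

How it is judged (in metres and radians):
On the way, in this order (a step that is already met when the one before it is completed fails the run):
1. the cover is pushed fully shut with the fastener still open (value of joint cover below 0.025 rad and value of joint fastener below 0.6 rad), for 0.2 s.
2. the fastener is turned clockwise to its stop with the cover shut (value of joint cover below 0.025 rad and value of joint fastener above 1.45 rad), for 0.2 s.
At the end, for the whole second after the job is handed in: The cover is shut (hinge angle below 0.025 rad), the fastener is turned at least 1.45 rad of its 1.571 rad, and the mouse, screwdriver and pen pot lie within 25 mm of where they began (all of step 2 and distance of each of mouse, screwdriver, pen_pot from where it was at the start of the episode below 0.025 m); the robot touches nothing.
It fails at once if the cover is lifted open instead of pushed shut (value of joint cover above 0.56 rad).
It fails at once if the mouse is moved or lifted (distance of mouse from where it was at the start of the episode above 0.025 m).
It fails at once if the screwdriver is moved or lifted (distance of screwdriver from where it was at the start of the episode above 0.025 m).
It fails at once if the pen pot is moved or lifted (distance of pen_pot from where it was at the start of the episode above 0.025 m).
It also fails if it takes over 51 s, if anything falls off the work surface, if the arm or the gripper's body presses on something with over 40 N, if the wrist force passes 120 N, or if a joint passes its speed limit or range.

## Working session

There is one attempt and no reset: what is moved stays moved. The work goes in short steps, Python scripts to look and compute and a tool call to move; the robot and the scene stay as the last step left them, time stands still between calls to the robot, and variables do not carry over. Pictures are saved under pics/ and viewed, and the job is handed in when it is done.

Besides the shell and the picture viewer there is one more tool, called after "Call:" as name(argument=value, ...) on one line, values as JSON. play_rows: Moves the arm, as the interface text tells. Its arguments: {"type":"object","properties":{"motion":{"type":"array","items":{"type":"number"}}},"required":["motion"]}

```bash
mkdir -p pics; ls
python3 - <<'E'
from workcell import robot
import cv2
s=robot.sense()
for k,v in s.items(): print(k,v)
for n in("side","top"):
    c=robot.read_camera(n); print(n,c["mtx"],c["xyz"],c["attitude"],[k for k in c])
    cv2.imwrite(f"pics/{n}0.png",c["image"][:,:,::-1])
E
```

```text
pics
t 0.0
joint_pos [-6.93053722e+01  1.72163427e+01  8.71806075e+01  1.55676379e-03
  7.56710476e+01 -3.81694883e+00]
joint_velocities [ 0.02657805  0.00629877 -0.02275439 -0.03720276 -0.06657963  0.04407562]
joint_torque [ 8.79803465e-04 -5.43493795e+01 -3.61796737e+01 -4.32990885e-05
  3.98291188e-03  2.13653470e-05]
position [ 0.22809328 -0.5002154   0.23351221]
eef_rot [[ 4.14870726e-01 -3.94767085e-04  9.09880281e-01]
 [-9.09879598e-01  1.11951159e-03  4.14870900e-01]
 [-1.18239890e-03 -9.99999295e-01  1.05262071e-04]]
wrist_force [ 0.42859308 -0.07360587 -0.03694667]
ft_torque [ 0.04000832  0.01944748 -0.02795622]
finger_gap 0.08525788745580408
side [[389.92520561   0.         251.20893406]
 [  0.         389.92520561 196.44044135]
 [  0.           0.           1.        ]] [ 0.40300399 -0.4916692   0.74924312] [[ 0.93082427  0.27402879 -0.24181483]
 [-0.36546395  0.70066717 -0.61278186]
 [ 0.00151184  0.65876683  0.75234565]] ['image', 'mtx', 'xyz', 'attitude']
top [[369.12667583   0.         258.53994547]
 [  0.         369.12667583 191.91749825]
 [  0.           0.           1.        ]] [0.5325086  0.07105061 1.12653931] [[-0.01938031  0.99539597 -0.09386837]
 [-0.99972389 -0.01804528  0.01505043]
 [ 0.01328726  0.09413413  0.99547085]] ['image', 'mtx', 'xyz', 'attitude']
```

View pics/side0.png

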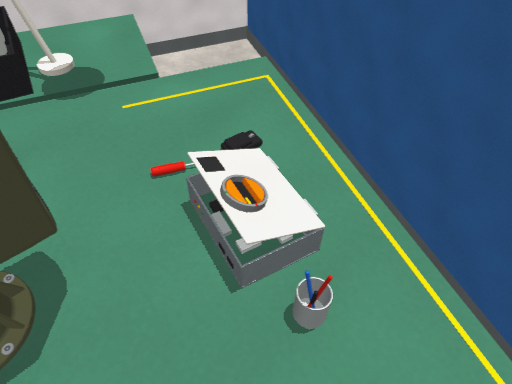

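View pics/top0.png

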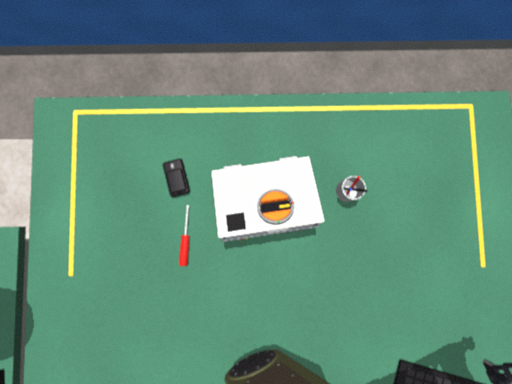

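```bash
cat > h.py <<'E'
import numpy as np,cv2
from workcell import robot
def cam(n):
    c=robot.read_camera(n); R=np.array(c["attitude"]);K=np.array(c["mtx"]);t=np.array(c["xyz"])
    return c["image"],K,R,t
def ray(C,uv):
    _,K,R,t=C; d=np.linalg.inv(K)@np.array([uv[0],uv[1],1.]); d=R@np.array([d[0],-d[1],-d[2]]); return t,d/np.linalg.norm(d)
def plane(C,uv,z):
    t,d=ray(C,uv); return t+d*(z-t[2])/d[2]
def proj(C,p):
    _,K,R,t=C; q=R.T@(np.array(p)-t); q=K@np.array([q[0],-q[1],-q[2]]); return q[:2]/q[2]
def tri(C1,u1,C2,u2):
    a,d=ray(C1,u1);b,e=ray(C2,u2)
    s=np.linalg.lstsq(np.c_[d,-e],b-a,rcond=None)[0]
    p,q=a+d*s[0],b+e*s[1]; return (p+q)/2,np.linalg.norm(p-q)
def big(m):
    n,l,st,ce=cv2.connectedComponentsWithStats(m.astype(np.uint8)); i=1+np.argmax(st[1:,4]); return l==i,ce[i],st[i]
E
python3 - <<'E'
from h import *
T=cam("top");S=cam("side")
for n,C,roi in(("top",T,(200,145,140,105)),("side",S,(175,135,160,155))):
    x,y,w,h=roi; im=C[0]
    g=cv2.resize(im[y:y+h,x:x+w],None,fx=5 if n=="top" else 3.7,fy=5 if n=="top" else 3.7,interpolation=cv2.INTER_CUBIC)
    cv2.imwrite(f"pics/{n}z.png",g[:,:,::-1])
    I=im.astype(int)
    wm,ce,st=big((I.min(2)>205)&(np.add.outer(np.arange(384),np.zeros(512))>145)&(np.add.outer(np.zeros(384),np.arange(512))>185))
    ct=cv2.findContours(wm.astype(np.uint8),cv2.RETR_EXTERNAL,cv2.CHAIN_APPROX_NONE)[0]
    ct=max(ct,key=len); hull=cv2.convexHull(ct)
    print(n,"white",st,cv2.approxPolyDP(hull,5,True)[:,0].tolist())
    om=(I[:,:,0]>150)&(I[:,:,1]>70)&(I[:,:,1]<170)&(I[:,:,2]<60)
    om[:,:150]=0; om[:140]=0
    pts=cv2.findNonZero(om.astype(np.uint8)); print("orange",cv2.fitEllipse(cv2.convexHull(pts)),len(pts))
E
```

```text
top white [ 212  156  112   82 5676] [[308, 156], [323, 221], [218, 236], [213, 170]]
orange ((230.48878479003906, 230.5741424560547), (33.50978088378906, 138.19625854492188), 62.64638900756836) 123
side white [ 188  148  137   95 5370] [[188, 152], [259, 148], [324, 226], [246, 242]]
orange ((68.84701538085938, 7.21761417388916), (144.462890625, 1038.73046875), 131.4129180908203) 529
```

View pics/topz.png

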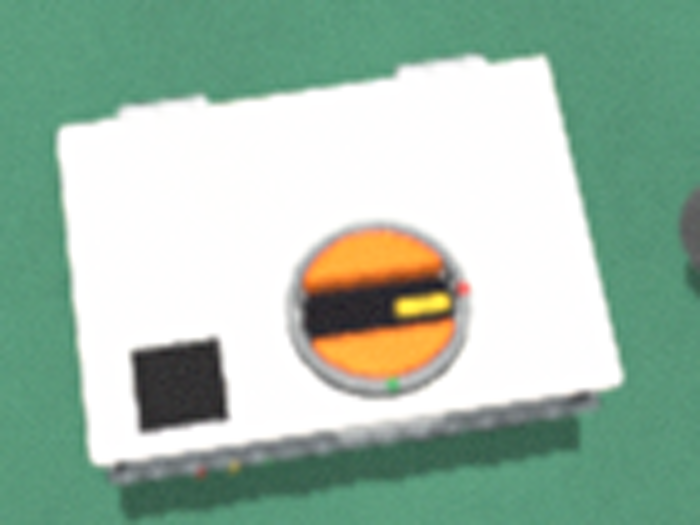

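View pics/sidez.png

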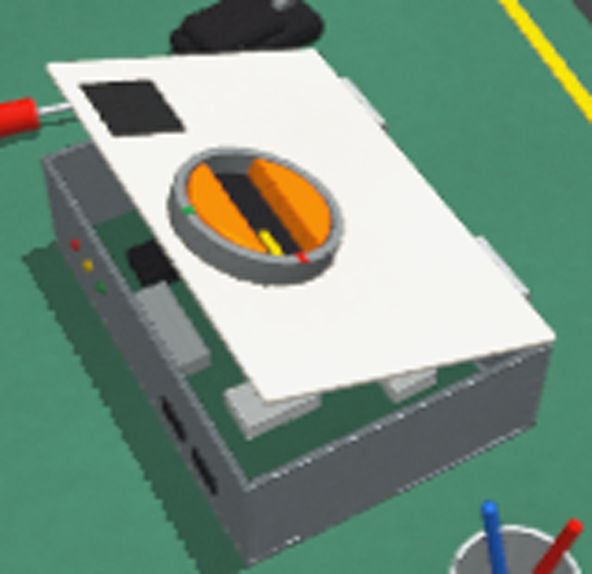

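```bash
cat > est.py <<'E'
from h import *
T=cam("top");S=cam("side")
tz=lambda x,y:(200+x/5-.4,145+y/5-.4)
sz=lambda x,y:(175+x/3.7-.36,135+y/3.7-.36)
d={"b+y":(tz(60,128),sz(316,50)),"b-y":(tz(548,57),sz(553,337)),"f-y":(tz(622,384),sz(270,401)),"f+y":(tz(92,465),sz(48,64)),
"pad":(tz(181,386),sz(132,107)),"green":(tz(393,385),sz(188,211)),"red":(tz(463,289),sz(303,259))}
P={}
for k,(a,b) in d.items(): P[k],e=tri(T,a,S,b); print(k,P[k].round(4),"gap",round(e,4))
print("rim f+y",plane(S,sz(43,157),.085),"rim f-y",plane(S,sz(248,487),.085), "bot f-y",plane(S,sz(250,563),0))
n=np.linalg.norm
print("width",n(P["b+y"]-P["b-y"]),n(P["f+y"]-P["f-y"]),"depth",n(P["b+y"]-P["f+y"]),n(P["b-y"]-P["f-y"]))
y=(P["b+y"]-P["b-y"]+P["f+y"]-P["f-y"])[:2]; yaw=np.arctan2(-y[0],y[1])
print("yaw",np.degrees(yaw))
f=(P["f+y"]+P["f-y"])/2;b=(P["b+y"]+P["b-y"])/2
print("angle",np.arctan2(f[2]-b[2],n((f-b)[:2])))
R=np.array([[np.cos(yaw),-np.sin(yaw)],[np.sin(yaw),np.cos(yaw)]])
# rim corners give box frame origin also
r1=plane(S,sz(43,157),.085)[:2];r2=plane(S,sz(248,487),.085)[:2]
yy=r1-r2; print("rim len",n(yy),"yaw",np.degrees(np.arctan2(-yy[0],yy[1])))
print("origin from rim",(r1+r2)/2+R@[.1,0],"from hinge",b[:2]-R@[.1,0])
E
python3 est.py
```

```text
b+y [0.6944 0.187  0.0908] gap 0.0001
b-y [ 0.7281 -0.0898  0.0937] gap 0.0036
f-y [ 0.5441 -0.1137  0.1597] gap 0.0022
f+y [0.5075 0.1638 0.1593] gap 0.0022
pad [0.5466 0.1177 0.1513] gap 0.0
green [0.5448 0.0075 0.1737] gap 0.0004
red [ 0.5952 -0.0321  0.1556] gap 0.0011
rim f+y [0.49563093 0.16203824 0.085     ] rim f-y [ 0.53272305 -0.11292404  0.085     ] bot f-y [ 0.53283045 -0.111813    0.        ]
width 0.2788688992348579 0.2799381438791515 depth 0.20035762642275018 0.1968773204506489
yaw 7.230464361663924
angle 0.3455225307862152
rim len 0.2774528456356822 yaw 7.6827617872620095
origin from rim [0.61338178 0.03714317] from hinge [0.612021   0.03600517]
```

```bash
cat > go.py <<'E'
import sys
from h import *
from scipy.spatial.transform import Rotation as Ro
# go.py x y z xangle_deg [fraction] : delta in tool axes
x,y,z,a=map(float,sys.argv[1:5])
s=robot.sense();R=np.array(s["eef_rot"]);p=np.array(s["position"])
a=np.radians(a);X=np.array([np.cos(a),np.sin(a),0]);Y=np.array([0,0,-1.]);G=np.c_[X,Y,np.cross(X,Y)]
d=R.T@(np.array([x,y,z])-p); w=Ro.from_matrix(R.T@G).as_rotvec()
print("t",s["t"],"p",p.round(4),"xang",np.degrees(np.arctan2(R[1,0],R[0,0])).round(2),"F",np.array(s["wrist_force"]).round(1),"M",np.array(s["ft_torque"]).round(2),"gap",round(s["finger_gap"],4),"q",np.array(s["joint_pos"]).round(1))
print("d",d.round(4),"w",w.round(3))
E
python3 go.py .543 .118 .2 97.3;python3 go.py .35 -.26 .25 -23
```

```text
t 0.3 p [ 0.2282 -0.5004  0.2339] xang -65.49 F [-0.3 -0.9  0.2] M [-0.01  0.01  0.01] gap 0.0859 q [-69.3  17.2  87.2  -0.   75.7  -3.8]
d [-0.432   0.0341  0.543 ] w [-1.000e-03 -2.841e+00 -0.000e+00]
t 0.3 p [ 0.2282 -0.5004  0.2339] xang -65.49 F [-0.3 -0.9  0.2] M [-0.01  0.01  0.01] gap 0.0859 q [-69.3  17.2  87.2  -0.   75.7  -3.8]
d [-0.1682 -0.016   0.2106] w [-0.    -0.742 -0.   ]
```

Call:
play_rows(motion=[0,-0.034,-0.004,0.042,0,-0.149,0,0,-0.067,-0.008,0.084,0,-0.298,0,0,-0.1,-0.012,0.126,0,-0.447,0,0,-0.134,-0.016,0.168,0,-0.596,0,0,-0.168,-0.016,0.21,0,-0.742,0])

```text
t: 0.8
position: [0.3413, -0.2761, 0.2501]
eef_rot: [[0.923, 0.001, 0.385], [-0.385, -0.0, 0.923], [0.001, -1.0, -0.0]]
wrist_force: [1.1, -0.4, 0.1]
finger_gap: 0.012
```

```bash
python3 go.py .46 -.05 .25 20;python3 go.py .543 .118 .2 97.3
```

```text
t 0.8 p [ 0.3413 -0.2761  0.2501] xang -22.65 F [ 1.1 -0.4  0.1] M [-0.07 -0.02  0.07] gap 0.012 q [-43.8   2.  102.7   0.   75.3 -21.1]
d [2.250e-02 1.000e-04 2.544e-01] w [ 0.    -0.744  0.001]
t 0.8 p [ 0.3413 -0.2761  0.2501] xang -22.65 F [ 1.1 -0.4  0.1] M [-0.07 -0.02  0.07] gap 0.012 q [-43.8   2.  102.7   0.   75.3 -21.1]
d [0.0344 0.0501 0.4414] w [ 1.000e-03 -2.093e+00  0.000e+00]
```

Call:
play_rows(motion=[0,0.005,0,0.05,0,-0.149,0,0,0.009,0,0.098,0,-0.298,0,0,0.014,0,0.147,0,-0.447,0,0,0.018,0,0.196,0,-0.596,0,0,0.023,0,0.245,0,-0.744,0])

```text
t: 1.3
position: [0.4574, -0.0568, 0.2504]
eef_rot: [[0.938, 0.001, -0.348], [0.348, -0.0, 0.938], [0.001, -1.0, -0.001]]
wrist_force: [1.1, -0.6, 0.1]
finger_gap: 0.0004
```

```bash
python3 go.py .545 .118 .2 63;python3 go.py .545 .118 .2 97.3
```

```text
t 1.3 p [ 0.4574 -0.0568  0.2504] xang 20.34 F [ 1.1 -0.6  0.1] M [-0.07  0.01  0.04] gap 0.0004 q [-11.6   4.9  99.6  -0.   75.4 -32. ]
d [0.1429 0.0504 0.1335] w [ 0.001 -0.745  0.001]
t 1.3 p [ 0.4574 -0.0568  0.2504] xang 20.34 F [ 1.1 -0.6  0.1] M [-0.07  0.01  0.04] gap 0.0004 q [-11.6   4.9  99.6  -0.   75.4 -32. ]
d [0.1429 0.0504 0.1335] w [ 1.000e-03 -1.343e+00  0.000e+00]
```

Call:
play_rows(motion=[0,0.03,0,0.028,0,-0.149,0,0,0.06,0,0.056,0,-0.298,0,0,0.09,0,0.084,0,-0.447,0,0,0.12,0,0.112,0,-0.596,0,0,0.143,0,0.134,0,-0.745,0])

```text
t: 1.8
position: [0.5454, 0.1207, 0.2502]
eef_rot: [[0.448, 0.001, -0.894], [0.894, -0.0, 0.448], [0.0, -1.0, -0.001]]
wrist_force: [0.7, -0.6, 0.9]
finger_gap: -0.0001
```

```bash
python3 go.py .546 .118 .19 97.3
```

```text
t 1.8 p [0.5454 0.1207 0.2502] xang 63.36 F [ 0.7 -0.6  0.9] M [-0.03  0.01 -0.08] gap -0.0001 q [  8.7  17.6  84.5  -0.   77.9 -54.6]
d [-0.0022  0.0602 -0.0017] w [ 0.001 -0.592 -0.   ]
```

Call:
play_rows(motion=[0,-0.001,0.015,-0.001,0,-0.148,0,0,-0.002,0.03,-0.002,0,-0.296,0,0,-0.002,0.045,-0.002,0,-0.444,0,0,-0.002,0.06,-0.002,0,-0.592,0,0,-0.002,0.06,-0.002,0,-0.592,0])

```text
t: 2.3
position: [0.5456, 0.1179, 0.1883]
eef_rot: [[-0.129, -0.002, -0.992], [0.992, -0.001, -0.129], [-0.001, -1.0, 0.002]]
wrist_force: [-0.5, 0.2, 0.6]
finger_gap: -0.0003
```

```bash
python3 go.py .546 .118 .16 97.3;python3 go.py .536 .118 .118 97.3
python3 - <<'E'
from h import *
S=cam("side");cv2.imwrite("pics/s1.png",cv2.resize(S[0][100:300,100:400],None,fx=2.5,fy=2.5)[:,:,::-1])
E
```

```text
t 2.3 p [0.5456 0.1179 0.1883] xang 97.42 F [-0.5  0.2  0.6] M [-0.01  0.02 -0.  ] gap -0.0003 q [  8.4  20.6  88.9  -0.   70.6 -89. ]
d [ 0.0001  0.0283 -0.0005] w [-0.002  0.002 -0.001]
t 2.3 p [0.5456 0.1179 0.1883] xang 97.42 F [-0.5  0.2  0.6] M [-0.01  0.02 -0.  ] gap -0.0003 q [  8.4  20.6  88.9  -0.   70.6 -89. ]
d [0.0014 0.0704 0.0093] w [-0.002  0.002 -0.001]
```

View pics/s1.png

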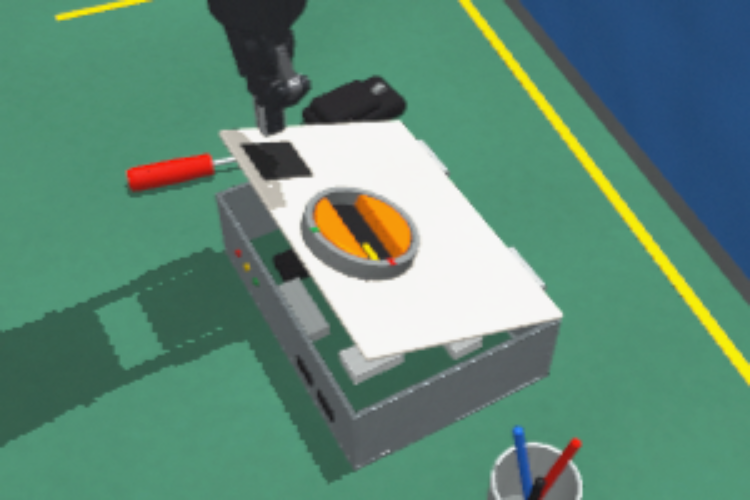

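Call:
play_rows(motion=[0,0,0.01,0,0,0,0,0,0,0.02,0.001,0,0,0,0,0,0.03,0.003,0,0,0,0,0,0.04,0.005,0,0,0,0,0.001,0.05,0.007,0,0,0])

```text
t: 2.85
position: [0.5388, 0.1179, 0.139]
eef_rot: [[-0.123, -0.0, -0.992], [0.992, -0.001, -0.123], [-0.001, -1.0, 0.001]]
wrist_force: [0.4, -1.6, 1.6]
finger_gap: 0.0003
```

```bash
python3 go.py .536 .118 .118 97.3
```

```text
t 2.85 p [0.5388 0.1179 0.139 ] xang 97.06 F [ 0.4 -1.6  1.6] M [-0.18  0.04  0.01] gap 0.0003 q [  8.6  22.9  92.8  -0.   64.3 -88.5]
d [0.0004 0.021  0.0028] w [-0.001 -0.004 -0.001]
```

Call:
play_rows(motion=[0,0,0.007,0.001,0,0,0,0,0,0.014,0.002,0,0,0,0,0,0.02,0.003,0,0,0,0,0,0.022,0.003,0,0,0,0,0,0.022,0.003,0,0,0])

```text
t: 3.35
position: [0.5358, 0.1176, 0.1167]
eef_rot: [[-0.123, -0.001, -0.992], [0.992, -0.001, -0.123], [-0.001, -1.0, 0.001]]
wrist_force: [-0.6, 0.1, 1.2]
finger_gap: 0.0001
```

```bash
python3 go.py .536 .118 .118 97.3
```

```text
t 3.35 p [0.5358 0.1176 0.1167] xang 97.06 F [-0.6  0.1  1.2] M [-0.06 -0.01  0.02] gap 0.0001 q [  8.6  24.2  94.3  -0.   61.6 -88.5]
d [ 0.0004 -0.0013 -0.0003] w [-0.001 -0.004 -0.001]
```

Call:
play_rows(motion=[0,0,0.001,0,0,0,0,0,0,0.002,0,0,0,0,0,0,0.003,0,0,0,0,0,0,0.004,0,0,0,0,0,0,0.004,0,0,0,0])

```text
t: 3.85
position: [0.5358, 0.1175, 0.1126]
eef_rot: [[-0.123, -0.001, -0.992], [0.992, -0.001, -0.123], [-0.001, -1.0, 0.001]]
wrist_force: [0.2, -0.1, 0.5]
finger_gap: 0.0003
```

```bash
python3 go.py .536 .118 .118 97.3
python3 - <<'E'
from h import *
S=cam("side");cv2.imwrite("pics/s2.png",cv2.resize(S[0][100:300,100:400],None,fx=2.5,fy=2.5)[:,:,::-1])
E
```

```text
t 3.85 p [0.5358 0.1175 0.1126] xang 97.06 F [ 0.2 -0.1  0.5] M [-0.02 -0.01  0.02] gap 0.0003 q [  8.6  24.5  94.5  -0.   61.1 -88.5]
d [ 0.0004 -0.0054 -0.0003] w [-0.001 -0.004 -0.001]
```

View pics/s2.png

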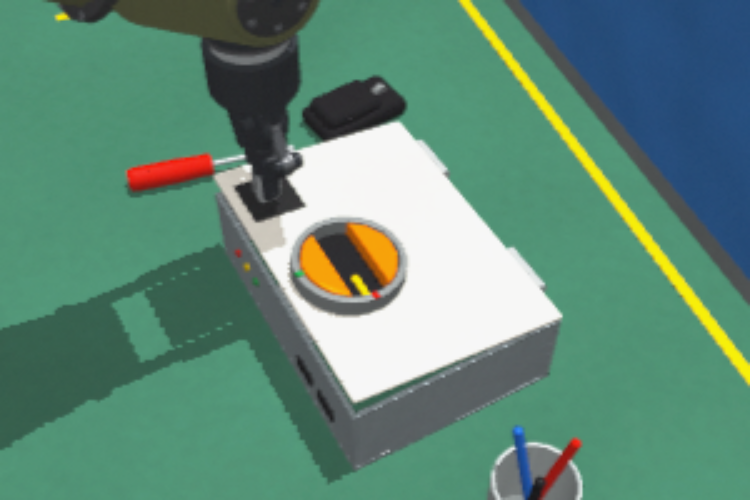

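Call:
play_rows(motion=[0,0,0.002,0,0,0,0,0,0,0.004,0,0,0,0,0,0,0.005,0,0,0,0,0,0,0.006,0,0,0,0,0,0,0.006,0,0,0,0])

```text
t: 4.4
position: [0.5358, 0.1175, 0.1065]
eef_rot: [[-0.123, -0.001, -0.992], [0.992, -0.001, -0.123], [-0.001, -1.0, 0.001]]
wrist_force: [-0.1, 0.1, 1.0]
finger_gap: -0.0002
```

```bash
python3 go.py .536 .118 .118 97.3
python3 - <<'E'
from h import *
S=cam("side");cv2.imwrite("pics/s3.png",cv2.resize(S[0][100:300,100:400],None,fx=2.5,fy=2.5)[:,:,::-1])
E
```

```text
t 4.4 p [0.5358 0.1175 0.1065] xang 97.06 F [-0.1  0.1  1. ] M [-0.03  0.06 -0.02] gap -0.0002 q [  8.6  25.   94.7  -0.   60.4 -88.5]
d [ 0.0004 -0.0115 -0.0003] w [-0.001 -0.004 -0.001]
```

View pics/s3.png

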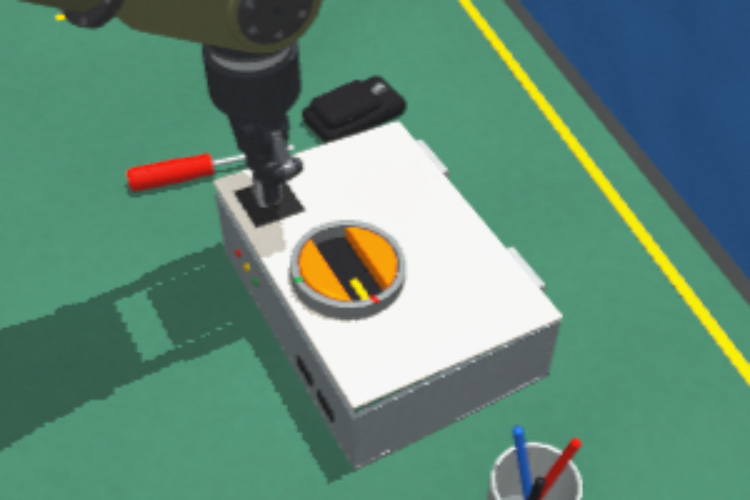

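Call:
play_rows(motion=[0,0,0.001,0,0,0,0,0,0,0.002,0,0,0,0,0,0,0.003,0,0,0,0,0,0,0.004,0,0,0,0,0,0,0.005,0,0,0,0])

```text
t: 4.95
position: [0.5358, 0.1175, 0.1015]
eef_rot: [[-0.123, -0.001, -0.992], [0.992, -0.001, -0.123], [-0.001, -1.0, 0.001]]
wrist_force: [-0.1, -0.6, 0.9]
finger_gap: -0.0002
```

```bash
python3 go.py .536 .118 .118 97.3
python3 - <<'E'
from h import *
S=cam("side");cv2.imwrite("pics/s4.png",cv2.resize(S[0][100:300,100:400],None,fx=2.5,fy=2.5)[:,:,::-1])
E
```

```text
t 4.95 p [0.5358 0.1175 0.1015] xang 97.06 F [-0.1 -0.6  0.9] M [-0.07  0.15  0.  ] gap -0.0002 q [  8.6  25.4  94.9  -0.   59.8 -88.5]
d [ 0.0004 -0.0165 -0.0003] w [-0.001 -0.004 -0.001]
```

View pics/s4.png

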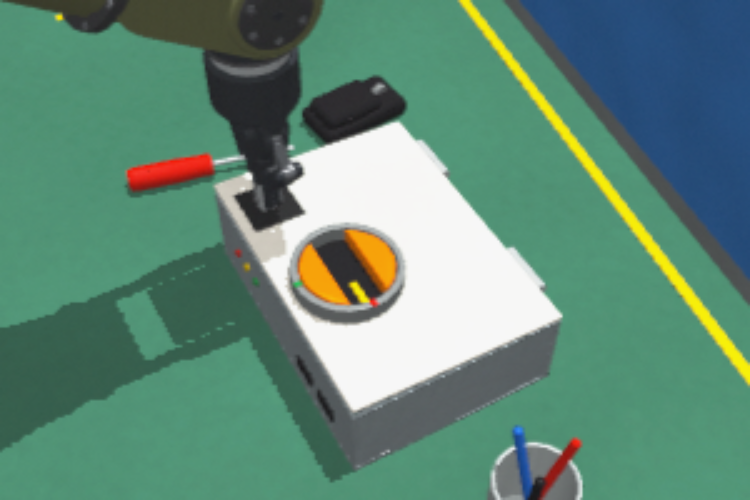

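Call:
play_rows(motion=[0,0,0.001,0,0,0,0,0,0,0.002,0,0,0,0,0,0,0.003,0,0,0,0,0,0,0.004,0,0,0,0])

```text
t: 5.4
position: [0.5357, 0.1175, 0.0973]
eef_rot: [[-0.123, -0.001, -0.992], [0.992, -0.001, -0.123], [-0.001, -1.0, 0.001]]
wrist_force: [-0.3, -0.2, 1.0]
finger_gap: 0.0002
```

```bash
python3 go.py .536 .118 .118 97.3
python3 - <<'E'
from h import *
S=cam("side");T=cam("top")
cv2.imwrite("pics/s5.png",cv2.resize(S[0][130:300,170:340],None,fx=3.5,fy=3.5)[:,:,::-1])
cv2.imwrite("pics/t5.png",cv2.resize(T[0][130:260,190:350],None,fx=4.5,fy=4.5)[:,:,::-1])
E
```

```text
t 5.4 p [0.5357 0.1175 0.0973] xang 97.06 F [-0.3 -0.2  1. ] M [-0.04  0.15  0.01] gap 0.0002 q [  8.6  25.7  95.1  -0.   59.3 -88.5]
d [ 0.0004 -0.0207 -0.0003] w [-0.001 -0.004 -0.001]
```

View pics/s5.png

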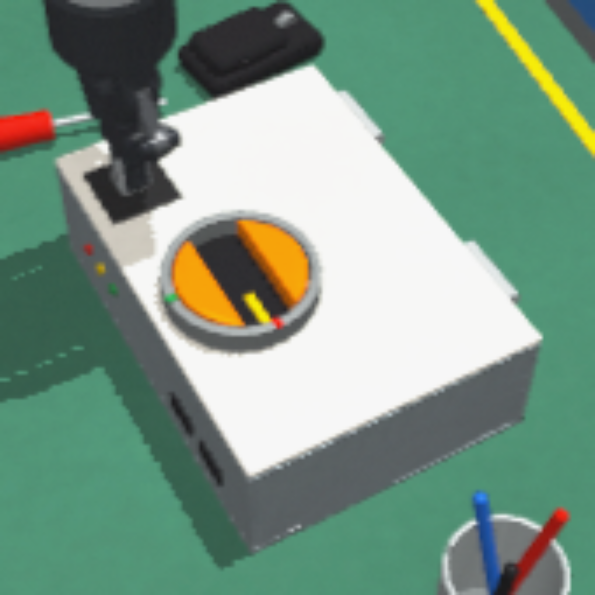

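View pics/t5.png

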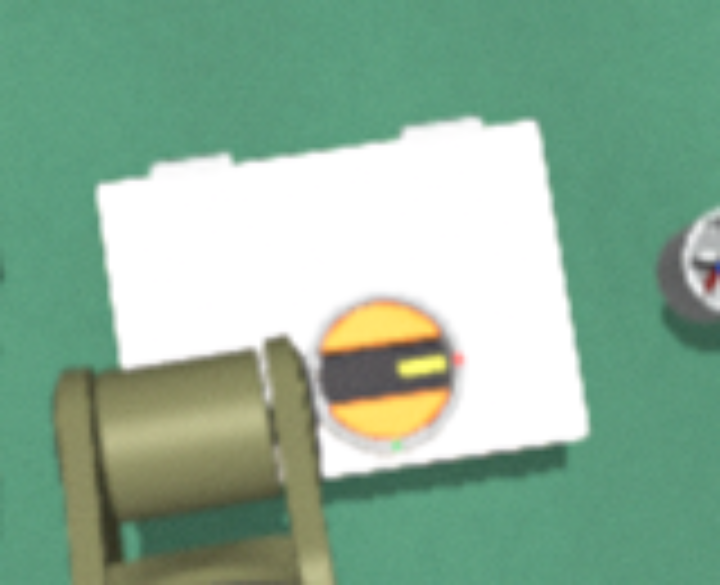

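Run:
```python
from h import *
S=cam("side");T=cam("top")
p=robot.sense()["position"]
for dz in (0,-.008,-.025): print(dz,(proj(S,p+np.array([0,0,dz]))-[170,130])*3.5+1.25)
s=lambda x,y:(170+x/3.5-.36,130+y/3.5-.36); t=lambda x,y:(190+x/4.5-.39,130+y/4.5-.39)
for n,a,b in(("green",t(397,445),s(171,299)),("red",t(459,360),s(279,324)),("f-y",t(587,438),s(249,474)),("b-y",t(541,122),s(540,341))): print(n,*tri(T,a,S,b))
def bx(x,y,z):
    a=np.radians(7.3);return [.6125+np.cos(a)*x-np.sin(a)*y,.0365+np.sin(a)*x+np.cos(a)*y,z]
for n,q in(("green",bx(-.088,-.02,.109)),("red",bx(-.042,-.066,.109)),("f-y",bx(-.1,-.14,.091)),("f+y",bx(-.1,.14,.091))): print(n,q,(proj(S,q)-[170,130])*3.5+1.25)
```

```text
0 [133.09341355 182.38610708]
-0.008 [134.09203963 190.70364427]
-0.025 [136.17048495 208.0149749 ]
green [0.52615715 0.00490173 0.11089519] 0.0010151607610019088
red [ 0.57848577 -0.03480561  0.10955509] 0.0015492507000035283
f-y [ 0.52945768 -0.11461542  0.09378646] 0.001817852960197333
b-y [ 0.72649425 -0.09187105  0.092302  ] 0.003102269598989564
green [np.float64(0.5277545812241045), np.float64(0.005480425591280563), 0.109] [174.266814   299.39508195]
red [np.float64(0.579226697578908), np.float64(-0.03430174677219869), 0.109] [278.54890339 323.72391734]
f-y [np.float64(0.5310996009451862), np.float64(-0.11507168282273922), 0.091] [250.51703987 476.56346312]
f+y [np.float64(0.495521510536808), np.float64(0.16265876110246913), 0.091] [ 56.66135005 159.22254092]
```

Call:
play_rows(motion=[0,0,0.001,0,0,0,0,0,0,0.002,0,0,0,0,0,0,0.003,0,0,0,0,0,0,0.003,0,0,0,0])

```text
t: 6.0
position: [0.5359, 0.1176, 0.0957]
eef_rot: [[-0.123, -0.0, -0.992], [0.992, -0.001, -0.123], [-0.001, -1.0, 0.0]]
wrist_force: [-8.8, -1.7, 18.5]
finger_gap: -0.0
```

```bash
python3 go.py .536 .118 .118 97.3
python3 - <<'E'
from h import *
S=cam("side")
cv2.imwrite("pics/s6.png",cv2.resize(S[0][130:300,170:340],None,fx=3.5,fy=3.5)[:,:,::-1])
E
```

```text
t 6.0 p [0.5359 0.1176 0.0957] xang 97.06 F [-8.8 -1.7 18.5] M [-0.26  1.63 -0.02] gap -0.0 q [  8.6  25.8  95.1  -0.   59.1 -88.5]
d [ 0.0004 -0.0223 -0.0002] w [-0.    -0.004 -0.001]
```

View pics/s6.png

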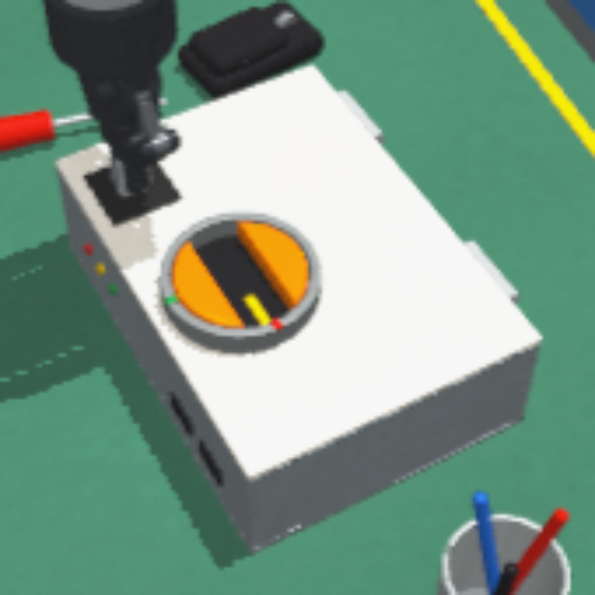

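Call:
play_rows(motion=[0,0,-0.02,0,0,0,0,0,0,-0.04,0,0,0,0,0,0,-0.06,0,0,0,0])

```text
t: 6.35
position: [0.5358, 0.1176, 0.1564]
eef_rot: [[-0.123, -0.0, -0.992], [0.992, -0.001, -0.123], [-0.001, -1.0, 0.0]]
wrist_force: [-0.1, -0.4, -0.5]
finger_gap: 0.0001
```

```bash
python3 go.py .5725 .0108 .155 97.3;python3 - <<'E'
from h import *
S=cam("side")
cv2.imwrite("pics/s7.png",cv2.resize(S[0][130:300,170:340],None,fx=3.5,fy=3.5)[:,:,::-1])
E
```

```text
t 6.35 p [0.5358 0.1176 0.1564] xang 97.06 F [-0.1 -0.4 -0.5] M [ 0.03 -0.01  0.06] gap 0.0001 q [  8.6  21.4  92.4  -0.   66.2 -88.5]
d [-0.1105  0.0014 -0.0233] w [-0.    -0.004 -0.001]
```

View pics/s7.png

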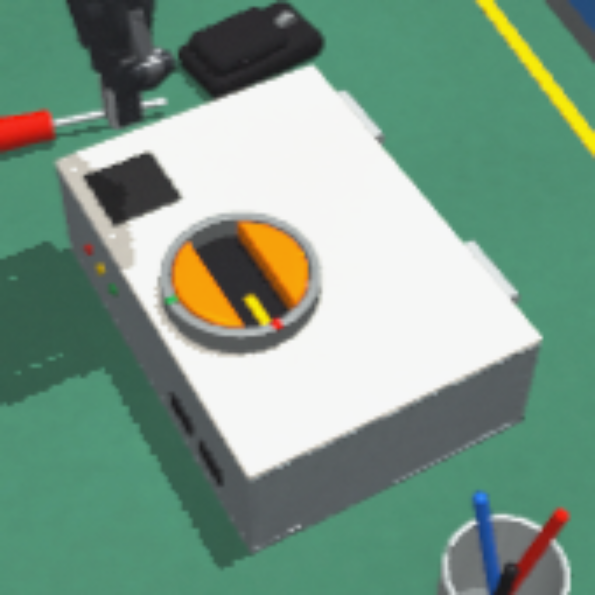

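Call:
play_rows(motion=[0.025,-0.04,0,-0.008,0,0,0,0.025,-0.08,0,-0.016,0,0,0,0.025,-0.11,0,-0.023,0,-0.004,0,0.025,-0.11,0,-0.023,0,-0.004,0,0.025,-0.11,0,-0.023,0,-0.004,0])

```text
t: 6.9
position: [0.5733, 0.0111, 0.1595]
eef_rot: [[-0.126, 0.004, -0.992], [0.992, 0.0, -0.126], [-0.0, -1.0, -0.004]]
wrist_force: [-0.2, 0.3, -0.7]
finger_gap: 0.0251
```

```bash
python3 go.py .5725 .0108 .12 97.3;python3 - <<'E'
from h import *
S=cam("side")
cv2.imwrite("pics/s8.png",cv2.resize(S[0][130:300,170:340],None,fx=3.5,fy=3.5)[:,:,::-1])
E
```

```text
t 6.9 p [0.5733 0.0111 0.1595] xang 97.22 F [-0.2  0.3 -0.7] M [ 0.   -0.   -0.03] gap 0.0251 q [ -2.6  24.   88.2   0.   67.6 -99.8]
d [-0.0002  0.0395  0.001 ] w [ 0.004 -0.001 -0.   ]
```

View pics/s8.png

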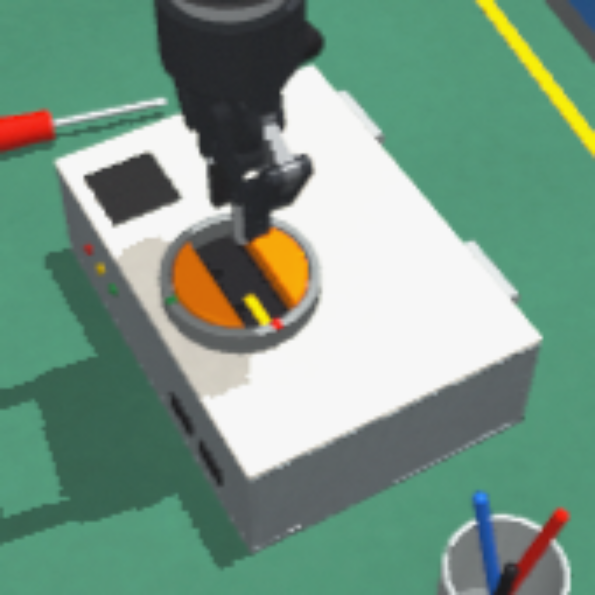

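Call:
play_rows(motion=[0.025,0,0.015,0,0,0,0,0.025,0,0.03,0.001,0,0,0,0.025,0,0.038,0.001,0.002,0,0,0.025,0,0.039,0.001,0.004,0,0])

```text
t: 7.35
position: [0.5718, 0.0125, 0.1197]
eef_rot: [[-0.128, -0.002, -0.992], [0.992, -0.0, -0.128], [-0.0, -1.0, 0.002]]
wrist_force: [0.2, -0.1, -0.1]
finger_gap: 0.0245
```

```bash
python3 go.py .5725 .0108 .1 97.3;python3 - <<'E'
from h import *
S=cam("side")
cv2.imwrite("pics/s9.png",cv2.resize(S[0][150:280,190:300],None,fx=5,fy=5)[:,:,::-1])
E
```

```text
t 7.35 p [0.5718 0.0125 0.1197] xang 97.34 F [ 0.2 -0.1 -0.1] M [-0.01 -0.    0.01] gap 0.0245 q [ -2.4  26.7  90.2  -0.   63.3 -99.7]
d [-0.0018  0.0197 -0.0005] w [-0.002  0.001 -0.   ]
```

View pics/s9.png

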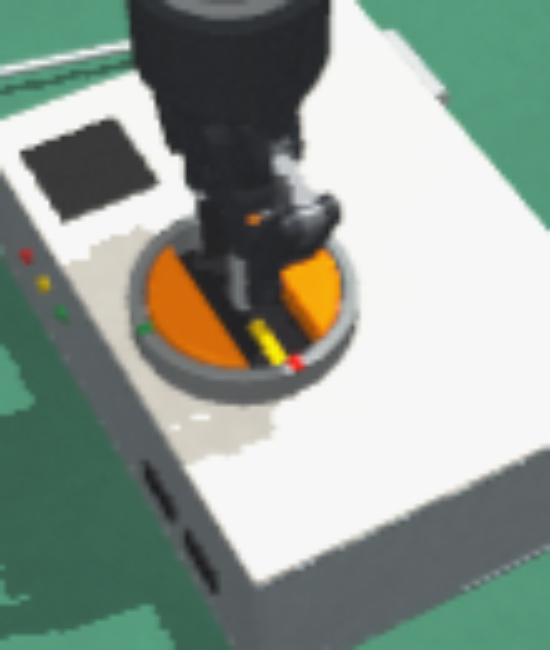

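Call:
play_rows(motion=[0.025,-0.002,0.003,0,0,0,0,0.025,-0.002,0.006,0,0,0,0,0.025,-0.002,0.009,0,0,0,0,0.025,-0.002,0.01,0,-0.002,0,0])

```text
t: 7.8
position: [0.5723, 0.0103, 0.1101]
eef_rot: [[-0.127, 0.001, -0.992], [0.992, -0.0, -0.127], [-0.0, -1.0, -0.001]]
wrist_force: [0.4, 0.3, -0.0]
finger_gap: 0.0248
```

```bash
python3 go.py .5725 .0108 .1 97.3;python3 - <<'E'
from h import *
S=cam("side")
cv2.imwrite("pics/s10.png",cv2.resize(S[0][150:280,190:300],None,fx=5,fy=5)[:,:,::-1])
E
```

```text
t 7.8 p [0.5723 0.0103 0.1101] xang 97.32 F [ 0.4  0.3 -0. ] M [ 0.02 -0.   -0.02] gap 0.0248 q [  -2.6   27.4   90.6   -0.    62.  -100. ]
d [ 0.0005  0.0101 -0.0002] w [ 0.001  0.    -0.   ]
```

View pics/s10.png

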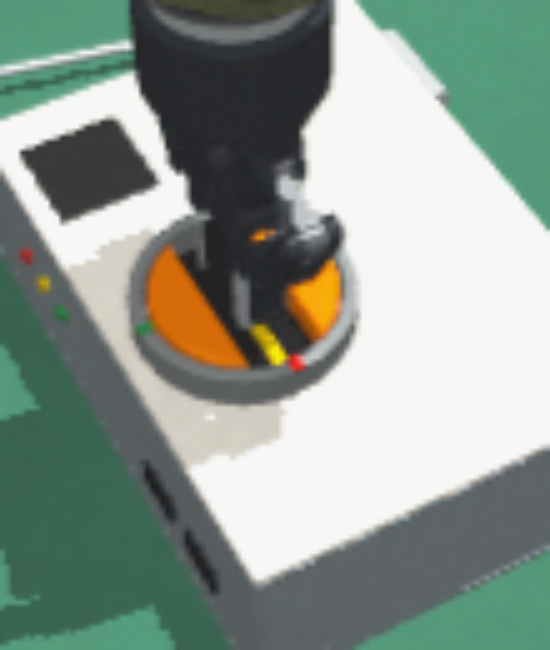

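Call:
play_rows(motion=[0.025,0,0.002,0,0,0,0,0.025,0,0.004,0,0,0,0,0.025,0,0.006,0,0,0,0,0.025,0,0.008,0,0,0,0,0.025,0,0.009,0,0,0,0])

```text
t: 8.35
position: [0.5722, 0.0103, 0.1008]
eef_rot: [[-0.127, 0.0, -0.992], [0.992, -0.0, -0.127], [-0.0, -1.0, -0.0]]
wrist_force: [0.7, -0.2, 0.1]
finger_gap: 0.0251
```

```bash
python3 go.py .5725 .0108 .1 97.3;python3 - <<'E'
from h import *
S=cam("side")
cv2.imwrite("pics/s11.png",cv2.resize(S[0][150:280,190:300],None,fx=5,fy=5)[:,:,::-1])
E
```

```text
t 8.35 p [0.5722 0.0103 0.1008] xang 97.32 F [ 0.7 -0.2  0.1] M [-0.04 -0.   -0.01] gap 0.0251 q [  -2.6   28.1   90.9   -0.    61.  -100. ]
d [ 0.0005  0.0008 -0.0003] w [ 0.  0. -0.]
```

View pics/s11.png

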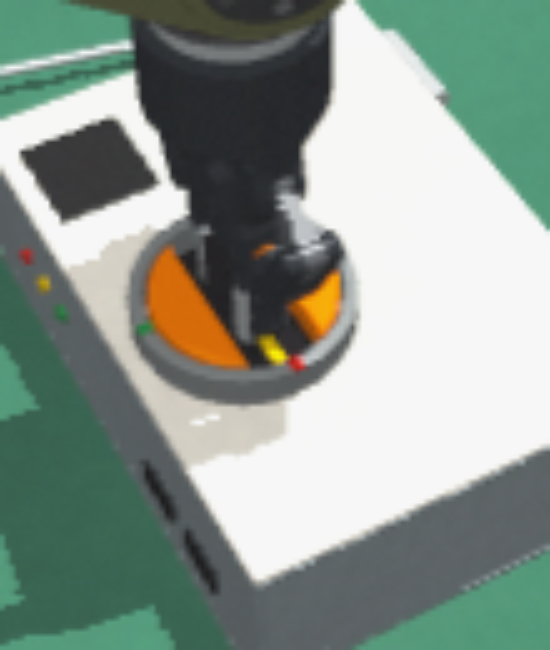

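Call:
play_rows(motion=[0.025,0,0.001,0,0,0,0,0.025,0,0.002,0,0,0,0,0.025,0,0.003,0,0,0,0])

```text
t: 8.7
position: [0.5722, 0.0103, 0.0977]
eef_rot: [[-0.128, 0.0, -0.992], [0.992, -0.0, -0.128], [-0.0, -1.0, -0.0]]
wrist_force: [-0.1, -0.3, 5.1]
finger_gap: 0.0252
```

```bash
python3 go.py .5725 .0108 .1 97.3
```

```text
t 8.7 p [0.5722 0.0103 0.0977] xang 97.33 F [-0.1 -0.3  5.1] M [0.06 0.08 0.07] gap 0.0252 q [  -2.6   28.3   91.1   -0.    60.6 -100. ]
d [ 0.0005 -0.0023 -0.0003] w [ 0.  0. -0.]
```

Call:
play_rows(motion=[0.025,0,-0.002,0,0,0.08,0,0.025,0,-0.002,0,0,0.18,0,0.025,0,-0.002,0,0,0.28,0,0.025,0,-0.002,0,0,0.38,0,0.025,0,-0.002,0,0,0.48,0])

```text
t: 9.2
position: [0.5728, 0.01, 0.0999]
eef_rot: [[0.349, 0.002, -0.937], [0.937, -0.001, 0.349], [0.0, -1.0, -0.002]]
wrist_force: [3.2, -2.2, -0.9]
finger_gap: 0.0249
```

```bash
python3 go.py .5722 .0103 .0997 7.3
```

```text
t 9.2 p [0.5728 0.01   0.0999] xang 69.59 F [ 3.2 -2.2 -0.9] M [-0.34 -0.55  0.11] gap 0.0249 q [ -2.6  28.1  91.   -0.   60.8 -72.2]
d [0.0001 0.0002 0.0007] w [2.000e-03 1.087e+00 1.000e-03]
```

Turning works (moment ≈0.11 N m). Continue.

Call:
play_rows(motion=[0.025,0,0,0,0,0.12,0,0.025,0,0,0,0,0.24,0,0.025,0,0,0,0,0.36,0,0.025,0,0,0,0,0.48,0,0.025,0,0,0,0,0.6,0])

```text
t: 9.7
position: [0.5724, 0.0103, 0.0998]
eef_rot: [[0.82, 0.001, -0.573], [0.573, -0.0, 0.82], [0.001, -1.0, -0.001]]
wrist_force: [-3.0, 1.8, 1.3]
finger_gap: 0.0251
```

```bash
python3 go.py .5725 .0105 .0997 7.3;python3 - <<'E'
from h import *
S=cam("side")
cv2.imwrite("pics/s12.png",cv2.resize(S[0][150:280,190:300],None,fx=5,fy=5)[:,:,::-1])
E
```

```text
t 9.7 p [0.5724 0.0103 0.0998] xang 34.95 F [-3.   1.8  1.3] M [0.41 0.62 0.17] gap 0.0251 q [ -2.6  28.1  91.   -0.   60.8 -37.6]
d [0.0002 0.0001 0.0002] w [0.001 0.483 0.001]
```

View pics/s12.png

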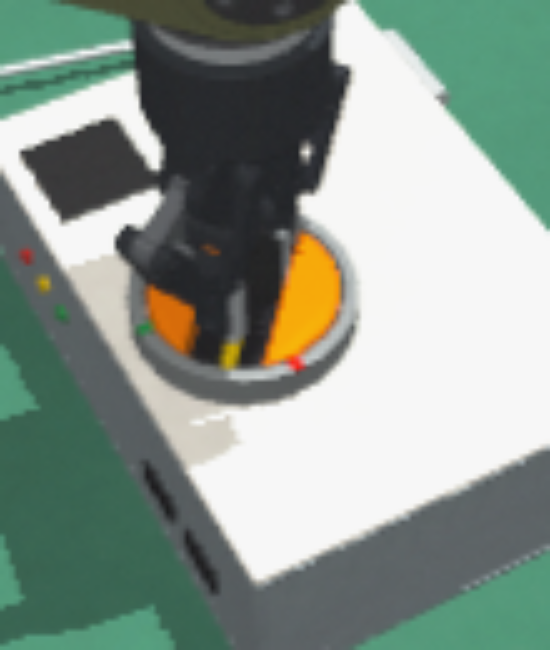

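Call:
play_rows(motion=[0.025,0,0,0,0,0.12,0,0.025,0,0,0,0,0.24,0,0.025,0,0,0,0,0.36,0,0.025,0,0,0,0,0.48,0,0.025,0,0,0,0,0.6,0])

```text
t: 10.25
position: [0.5721, 0.0107, 0.0998]
eef_rot: [[1.0, 0.0, -0.001], [0.001, 0.0, 1.0], [0.0, -1.0, 0.0]]
wrist_force: [-3.6, 3.9, 2.8]
finger_gap: 0.0251
```

```bash
python3 go.py .5725 .0105 .0997 -7
```

```text
t 10.25 p [0.5721 0.0107 0.0998] xang 0.04 F [-3.6  3.9  2.8] M [0.75 0.64 0.16] gap 0.0251 q [-2.6 28.1 91.   0.  60.9 -2.7]
d [ 0.0004  0.0001 -0.0002] w [-0.     0.123  0.   ]
```

Call:
play_rows(motion=[0.025,0,0,0,0,0.04,0,0.025,0,0,0,0,0.08,0,0.025,0,0,0,0,0.12,0,0.025,0,0,0,0,0.16,0])

```text
t: 10.65
position: [0.572, 0.011, 0.0998]
eef_rot: [[0.988, -0.0, 0.157], [-0.157, 0.001, 0.988], [-0.0, -1.0, 0.001]]
wrist_force: [-2.6, 2.6, 2.5]
finger_gap: 0.0251
```

```bash
python3 go.py .5725 .0105 .0997 -15
```

```text
t 10.65 p [0.572  0.011  0.0998] xang -9.06 F [-2.6  2.6  2.5] M [0.32 0.39 0.14] gap 0.0251 q [-2.6 28.1 91.   0.  60.9  6.4]
d [ 0.0006  0.0001 -0.0004] w [-0.001  0.104 -0.   ]
```

Still friction-level moment; not at the stop yet.

Call:
play_rows(motion=[0.025,0,0,0,0,0.03,0,0.025,0,0,0,0,0.06,0,0.025,0,0,0,0,0.09,0,0.025,0,0,0,0,0.12,0])

```text
t: 11.05
position: [0.5719, 0.0111, 0.0999]
eef_rot: [[0.962, -0.0, 0.274], [-0.274, 0.001, 0.962], [-0.0, -1.0, 0.001]]
wrist_force: [-1.7, 2.2, 1.1]
finger_gap: 0.0251
```

```bash
python3 go.py .5725 .0105 .0997 -15;python3 - <<'E'
from h import *
S=cam("side")
cv2.imwrite("pics/s13.png",cv2.resize(S[0][150:280,190:300],None,fx=5,fy=5)[:,:,::-1])
E
```

```text
t 11.05 p [0.5719 0.0111 0.0999] xang -15.93 F [-1.7  2.2  1.1] M [0.35 0.23 0.34] gap 0.0251 q [-2.6 28.1 91.   0.1 60.9 13.3]
d [ 0.0007  0.0002 -0.0005] w [-0.001 -0.016 -0.   ]
```

View pics/s13.png

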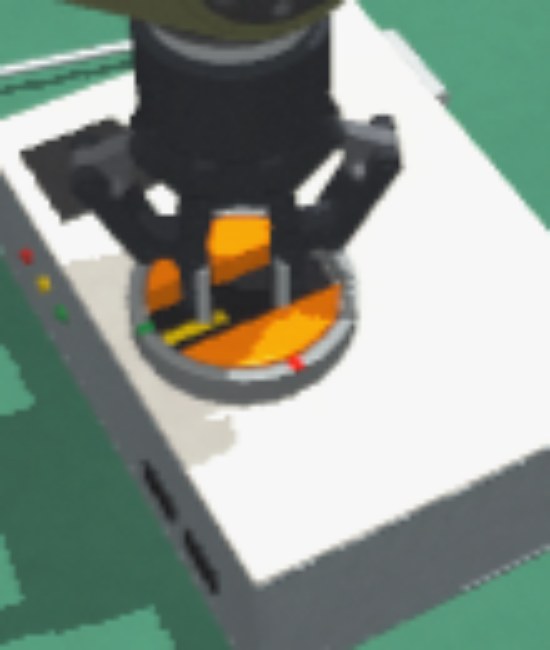

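Call:
play_rows(motion=[0.025,0,0,0,0,0.02,0,0.025,0,0,0,0,0.04,0,0.025,0,0,0,0,0.06,0,0.025,0,0,0,0,0.06,0])

```text
t: 11.5
position: [0.5724, 0.0113, 0.1]
eef_rot: [[0.943, 0.001, 0.334], [-0.334, 0.001, 0.943], [0.001, -1.0, 0.001]]
wrist_force: [4.1, 2.9, 0.0]
finger_gap: 0.0247
```

```bash
python3 go.py .5725 .0105 .0997 7.3
```

```text
t 11.5 p [0.5724 0.0113 0.1   ] xang -19.49 F [4.1 2.9 0. ] M [ 0.58 -0.53  1.13] gap 0.0247 q [-2.6 28.1 91.   0.1 60.9 16.9]
d [ 0.0004  0.0003 -0.0007] w [-0.001 -0.468  0.001]
```

Call:
play_rows(motion=[0.025,0,0,0,0,-0.1,0,0.025,0,0,0,0,-0.2,0,0.025,0,0,0,0,-0.3,0,0.025,0,0,0,0,-0.36,0])

```text
t: 11.9
position: [0.5722, 0.0109, 0.0998]
eef_rot: [[1.0, 0.0, -0.023], [0.023, 0.001, 1.0], [0.0, -1.0, 0.001]]
wrist_force: [-0.2, -0.2, 0.1]
finger_gap: 0.0249
```

```bash
python3 go.py .5725 .0105 .2 7.3
```

```text
t 11.9 p [0.5722 0.0109 0.0998] xang 1.31 F [-0.2 -0.2  0.1] M [ 0.04 -0.04 -0.04] gap 0.0249 q [-2.6 28.1 91.   0.  60.9 -3.9]
d [ 0.0004 -0.1002 -0.0004] w [-0.001 -0.105  0.   ]
```

Call:
play_rows(motion=[0.025,0,-0.015,0,0,0,0,0.025,0,-0.03,0,0,0,0,0.025,0,-0.06,0,0,0,0,0.025,0,-0.1,0,0,0,0,0.025,-0.04,-0.12,0,0,0,0])

```text
t: 12.4
position: [0.5344, 0.0096, 0.2239]
eef_rot: [[1.0, 0.006, -0.02], [0.02, 0.0, 1.0], [0.006, -1.0, 0.0]]
wrist_force: [-0.1, -0.7, 0.3]
finger_gap: 0.0253
```

Call:
play_rows(motion=[0.025,-0.05,0,0,0,0,0,0.025,-0.1,0,0,0,0,0,0.025,-0.14,0,0,0,0,0,0.025,-0.14,0,0,0,0,0,0.025,-0.14,0,0,0,0,0])

```text
t: 12.9
position: [0.3945, 0.0066, 0.2245]
eef_rot: [[1.0, 0.008, -0.018], [0.018, 0.0, 1.0], [0.008, -1.0, -0.0]]
wrist_force: [0.3, -1.1, 0.3]
finger_gap: 0.0247
```

```bash
python3 go.py .5725 .0105 .2 7.3;python3 - <<'E'
from h import *
S=cam("side");T=cam("top")
cv2.imwrite("pics/s14.png",cv2.resize(S[0][130:300,170:340],None,fx=3.5,fy=3.5)[:,:,::-1])
cv2.imwrite("pics/t14.png",cv2.resize(T[0][130:290,150:370],None,fx=3.5,fy=3.5)[:,:,::-1])
E
```

```text
t 12.9 p [0.3945 0.0066 0.2245] xang 1.03 F [ 0.3 -1.1  0.3] M [-0.03  0.    0.04] gap 0.0247 q [ -4.4  -2.9 111.1   0.   71.4  -5.4]
d [0.1778 0.0259 0.0007] w [ 0.001 -0.109  0.008]
```

View pics/s14.png

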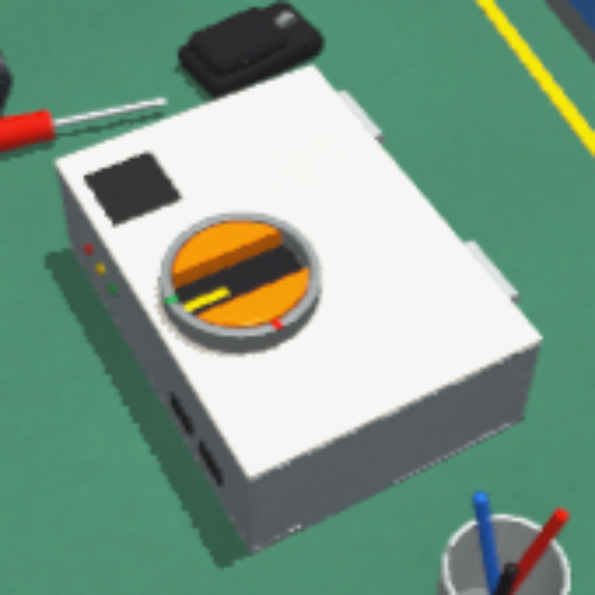

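View pics/t14.png

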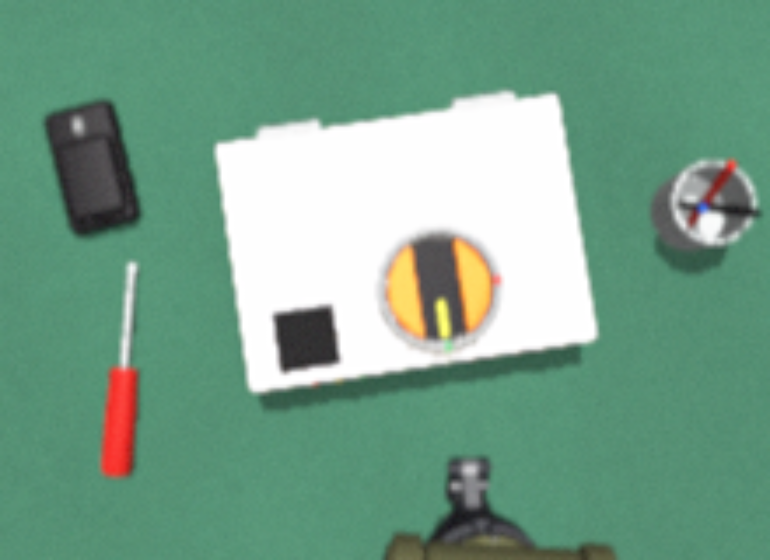

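The cover lies flat. The stripe ends at the green mark (top view about (447,340) in the zoomed crop), and the slot edges run parallel to the box sides, tilted 7.8° against 7.7°. The loose objects look untouched.

Run:
```python
from workcell import robot
print(robot.job_done())
```

```text
the job is handed in; nothing more can be done
None
```

The cover is shut, the fastener is turned to its stop with its slot pointing at the green mark, and the job is handed in. `job_done` reports no verdict, so this rests on my own measurements and pictures.

- **Cover:** I pushed the black pad down with the closed fingertips from about 0.35 rad until the wrist force rose to about 18 N. The cover stayed flat in the pictures after I let go.
- **Fastener:** I set both fingertips in the slot, 25 mm apart, and turned clockwise. The moment stayed at 0.11–0.17 N m while it turned, then rose to about 1.1 N m at the stop. I turned back to free the fingers and lifted clear.
- **Last checks (12.9 s):**
  - The slot lies within about 1° of the box's x axis and the stripe points at the green mark.
  - The mouse, screwdriver and pen pot look unmoved; I judged this by eye, without measuring their positions.
  - The wrist force is about zero and the arm stands clear.
- **Disagreement:** the fingertips touched only about 3 mm ahead of the reported TCP, not the 25 mm stated. This showed both on the pad and on the slot floor, so I set the heights by touch.

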